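Move a hanging cell carrier to the keeper hook

ROBOT

A 6-joint arm with a two-finger parallel gripper is mounted at the origin on the work surface. World frame = base frame: x ahead of the robot, y to its left, z up, the work surface at z = 0. Lengths are in m, angles in rad, forces in N, time in s.
With the tool pointing down it reaches from about 0.225 to 0.875 m from the base axis. Payload 3.4 kg.
Tool frame: the origin (TCP) lies midway between the tips of the shut fingers; the grasp point (between the pads) lies 19 mm behind it (manip.pinch_z is the z of the grasp point in the tool frame, in m); z points along the fingers, x is the direction in which the jaws open and shut, and the axes are right-handed (so a half turn about z gives the same grasp; the last joint's range is limited). The gripper opens to 85 mm and grips with 20 to 120 N. Pads are 22 mm wide; open, the fingers measure 114 mm over their backs; the gripper's body (76 mm by 85 mm) begins 54 mm behind the grasp point. The pads swing forward as they close: fully open they stand 13 mm farther back than shut.
Start: joints at [1.216, 0.276, 1.505, -0, 1.361, -0.121], TCP at [0.133, 0.559, 0.201] pointing down, gripper open.
Joint ranges: [-2.89, 2.89], [-0.75, 2.08], [0.22, 2.7], [-1.18, 4.32], [0.11, 2.71], [-2.7, 2.7]. Speed limits (rad/s): [2.57, 2.57, 3.14, 3.14, 3.14, 3.14].

INTERFACE

Orientations are given as a unit quaternion [w, x, y, z].
In Python, from rig import manip gives the robot as it stands. The module is installed in compiled form; this text tells all that it offers.
- The arm moves only by the tool drive_tool, never from a script. Its argument "steps" is a list of rows, each a list of 5 numbers: the shift along the tool's x, y, z in mm, then the turn about the tool's z in rad, then the gripper command: -1 is shut, 1 is fully open, values between are in proportion. A call has 1 to 5 rows; each row is the pose to reach, as a shift and turn from the pose measured when the call began, along the tool's axes at that moment; what a row does not reach only later rows make up. A row lasts 1/10 s, in which the tool goes at most 50 mm and 8.59 degrees, less where a joint would pass 70% of its speed; a pose out of reach is approached as far as the arm can. A call with a gripper value outside its range is refused whole. The fingers move at their own pace and stop on an object; "squeeze" is the grip in N (left out, the last holds). Time passes only in rows, so rows that repeat a pose let the fingers close. It gives the time, the measured TCP pose, the force and the opening at its end, in the units of the state.
- manip.get_state(): the state, without advancing time (a new reading comes with each control period).
- manip.get_image(name): name is "side" or "top"; returns the picture (420x560x3 uint8, blue, green, red); there is no depth.
- manip.get_calibration(name): a dict with "camera_matrix" (3x3 intrinsics, pixels), "rvec" (rotation vector, rad) and "tvec" (3), from world to camera coordinates, as OpenCV has them. Camera axes: x right, y down, z forward; pixel columns grow to the right and rows downward; lengths in m; the calibration is good to about 2 mm. A picture is of the moment at which its call begins. get_calibration takes no time and is no camera call.
- manip.sign_off(): hands the job in, once; it reports no verdict.
Trained networks look in the newest picture that a camera, given by its name, has taken for a name from the list of things; names that differ only in an ending like _2 or _b are one class to them, and where a whole thing is asked for, a point or a joint stands for the part that bears it (a point fixed in the world has none). Each returns a list of dicts, best first, with "conf" (0 to 1); they miss things now and then, are a little off and sometimes report something else, mostly with a low value. They report only what shows in the picture. A call takes as long as a camera call. They do not tell look-alikes from the thing itself.
- manip.masks_of(camera, name): "pixels" (420x560 bool, what is visible of it) and "location" ([column, row] in pixels, amid what is visible of it).
The state is a dict: "clock": time; "qpos": joint angles; "qd": joint speeds; "effort": joint torques, N m; "position": TCP position; "ee_rot": TCP orientation; "contact_force": force on the tool from outside, world axes, zero at the start; "moment": the same for the moment, N m; "width": finger opening in m.
Only numpy, scipy, OpenCV 4.12 (cv2) and the standard library are available. Lean on these libraries where they do the work, as an engineer would, in place of code of your own. Each camera call takes 0.05 s, during which the arm holds its last target.

TASK

Take the cell carrier by its orange grip off the plain grey twin hook and hang it on the blue twin hook without setting it down on the way: keeping it level, and still holding it, lower its bar gently onto the two blue arms by feel, slide it under the yellow keepers to the end stop and let it sink into the dip, then let go. Do not force it against the hooks, and leave the loose cells and the small tray where they are.

Things in the scene. Friction and masses are not known exactly. Their poses are not given: they have to be found in the camera images.
- carrier: Hanging carrier, 0.41 to 0.69 kg, three steel cells fixed in a black tray. Origin: middle of the axis of its steel hanger bar (10 mm diameter, 132 long, along the carrier's y). z up; same after a half turn about z. Flat straps (16 mm in x) at y = -60 and +60 mm run down from the bar to the tray, 46 (x) by 124 (y), underside 165 mm below the bar axis; the cells' tops are 98 mm below it.
- carrier_grip (a point): Grasp point on the carrier: 40 mm above the bar axis, in the middle of the upright orange grip plate, which is 12 mm thick (carrier x), 28 mm wide (y) and reaches from the bar to 58 mm above the bar axis. It passes between the hook arms and keepers with 16 mm on each side when centred. Pinch across the 12 mm, from above. Axes as the carrier's.
- grey_stand: Fixed stand with the plain grey twin hook, where the carrier hangs at the start. Origin: on the table straight below the seat; x points from the hook's open front to its post (post axis at x = +95 mm, up to 208 mm high); y along the hanging bar.
- grey_seat (a point): The seated bar axis on the grey hook, 210 mm above the table. Two arms at y = -36 and +36 mm, 12 mm wide, run below the bar, between the straps. Front tips (x = -13.5 to -7.5 mm) end 5 mm above this point, back walls (behind x = +8 mm) 9 mm above. So lift the bar 12 to 60 mm, then draw it 90 mm or more to the front (-x of the stand) until straps and tray are clear of the arms.
- blue_stand: Fixed stand with the blue twin keeper hook, the destination. Origin: on the table straight below the nominal seat; axes as the grey stand's; post at x = +95 mm, up to 238 mm high. The blue hook is clamped on the post at an UNMEASURED height and reach: the flat top of its two arms is 185 to 235 mm above the table, and all of it is shifted along x by -10 to +10 mm. Find it by touch (or sight).
- blue_seat (a point): Nominal seat, 210 mm above the table, fixed to the stand (NOT moving with the hook). x here before the hook's shift; heights from the arms' flat top. Arms 12 mm wide at y = -36 and +36 mm, 10 to 14 mm thick. Flat from x = -70 (open front end, no tip) to -14; ramp to a dip 4 mm deep from x = -10 to +7; end stop face at +7, so the bar axis stops at +2.
- blue_landing (a point): Landing point 47 mm in front (-x) of the nominal seat, at its height, fixed to the stand. Bring the bar over it from the front, higher than any arm height, tray below the arms, lower to touch, slide to +x. Yellow keepers over the arms from x = +32 to +64 mm of here (before the shift), underside 14 mm, top 20 mm above the flat: the bar passes under with 4 mm to spare. The hook is rigid.
- seat_pin (a joint): Small green spring pin in the dip of the arm at y = +36 mm: 0 m when up, 0.0035 m when the seated bar has pressed it fully down (takes about 1.4 N; the carrier's weight does it).
- cell_a: Loose steel cell standing upright, 32 mm diameter, 63 mm tall, origin at the centre of its underside. Leave alone.
- cell_b: Another loose steel cell, same as cell_a. Leave alone.
- cap_tray: Loose grey open tray 70 x 90 x 30 mm, origin at the centre of its underside. Leave alone.
Not all that is in view belongs to the job. Of the things that look like the carrier, the middle-sized one is meant.

How it is judged:
On the way, in this order (a step that is already met when the one before it is completed fails the run):
1. the carrier is held clear of the grey hook (contact force between carrier and the fingers above 1 N and contact force between carrier and grey_stand below 0.1 N and distance of carrier from where it was at the start of the episode above 0.05 m), for 0.2 s.
2. the bar is touching down on the blue hook while the carrier is still held (contact force between carrier and the fingers above 1 N and contact force between carrier and blue_stand above 0.5 N), for 0.2 s.
At the end, for the whole second after the job is handed in: Released on the blue hook, bar in the dips under both keepers: seat pin pressed over 2 mm, within 20 mm of the nominal seat along the arms and 22 mm sideways, bar parallel to the stand's y within 0.1 rad, upright within 0.1 rad, at rest (below 0.03 m/s, 0.3 rad/s), fingers off (value of joint seat_pin above 0.002 m and x of carrier in the frame of blue_stand between -0.02 and 0.02 m and y of carrier in the frame of blue_stand between -0.022 and 0.022 m and angle between the y axis of carrier and the y axis of blue_stand, either way round below 0.1 rad and angle between carrier's own z axis and vertical below 0.1 rad and linear speed of carrier below 0.03 m/s and angular speed of carrier below 0.3 rad/s and contact force between carrier and the fingers below 0.1 N); the robot touches nothing.
It fails at once if carrier pressed or knocked against either hook with more than 25 N (contact force between carrier and blue_stand above 25 N or contact force between carrier and grey_stand above 25 N).
It fails at once if carrier tipped more than 0.26 rad (15 degrees) from level (angle between carrier's own z axis and vertical above 0.26 rad).
It fails at once if carrier set down or dropped (bar axis below 170 mm over the table) (height (world z) of carrier below 0.17 m).
It fails at once if a loose cell or the small tray pushed more than 15 mm or tipped over (distance of any of cell_a, cell_b, cap_tray from where it was at the start of the episode above 0.015 m or angle between any of cell_a, cell_b's own z axis and vertical above 0.3 rad).
It fails at once if carrier set on or knocked against a loose cell or the small tray (contact force between carrier and cell_a above 1 N or contact force between carrier and cell_b above 1 N or contact force between carrier and cap_tray above 1 N).
It also fails if it takes over 62 s, if anything falls off the work surface, if the arm or the gripper's body presses on something with over 40 N, if the wrist force passes 120 N, or if a joint passes its speed limit or range.

## Working session

There is one attempt and no reset: what is moved stays moved. The work goes in short steps, Python scripts to look and compute and a tool call to move; the robot and the scene stay as the last step left them, time stands still between calls to the robot, and variables do not carry over. Pictures are saved under pics/ and viewed, and the job is handed in when it is done.

Besides the shell and the picture viewer there is one more tool, called after "Emit:" as name(argument=value, ...) on one line, values as JSON. drive_tool: Moves the arm, as the interface text tells. Its arguments: {"type":"object","properties":{"steps":{"type":"array","items":{"type":"array","items":{"type":"number"}}},"squeeze":{"type":"number"}},"required":["steps"]}

```bash
mkdir -p pics; ls
python3 - <<'E'
from rig import manip
import cv2
for n in("side","top"):
    cv2.imwrite(f"pics/{n}0.png",manip.get_image(n))
    c=manip.get_calibration(n);print(n,c)
    for t in("carrier","carrier_grip","grey_stand","blue_stand","cell_a","cap_tray","seat_pin"):
        for d in manip.masks_of(n,t): print(n,t,round(d["conf"],2),d["location"],d["pixels"].sum())
s=manip.get_state();print(s, manip.pinch_z)
E
```

```text
pics
side {'camera_matrix': array([[512.58409386,   0.        , 287.325401  ],
       [  0.        , 512.58409386, 206.6701737 ],
       [  0.        ,   0.        ,   1.        ]]), 'rvec': array([ 2.22076906, -0.54290853,  0.26849844]), 'tvec': array([-0.47107158,  0.30342146,  1.01755591])}
side carrier 0.69 [209.4, 195.3] 758
side carrier 0.64 [275.6, 182.7] 1910
side carrier 0.6 [163.5, 229.4] 4339
side carrier_grip 0.84 [211.3, 188.9] 645
side carrier_grip 0.59 [275.6, 186.4] 1722
side carrier_grip 0.58 [166.1, 230.0] 4622
side grey_stand 0.86 [308.1, 193.4] 1993
side blue_stand 0.69 [406.4, 301.2] 5277
side cell_a 0.64 [325.4, 249.4] 294
side cap_tray 0.9 [376.8, 228.4] 623
top {'camera_matrix': array([[440.30522326,   0.        , 277.92522637],
       [  0.        , 440.30522326, 204.19506303],
       [  0.        ,   0.        ,   1.        ]]), 'rvec': array([ 2.14137631, -2.13578095,  0.21029339]), 'tvec': array([0.01786923, 0.57222537, 1.09180477])}
top carrier 0.92 [213.9, 309.0] 1957
top carrier 0.68 [211.4, 194.6] 1378
top carrier 0.68 [159.0, 245.9] 715
top carrier_gr
[... 308 characters left out ...]
y 0.23 [210.8, 192.2] 1248
{'clock': 0.8, 'qpos': array([ 1.21601335e+00,  2.75856652e-01,  1.50492477e+00,  4.40016677e-05,
        1.36071573e+00, -1.21006535e-01]), 'qd': array([ 0.00064683, -0.00153567,  0.00018448,  0.00044197, -0.00065654,
       -0.00088205]), 'effort': array([ 6.25610355e-04, -4.16594410e+01, -2.46083128e+01, -1.05684612e-04,
       -1.63575794e-05, -2.96119617e-05]), 'position': array([0.13319804, 0.55937553, 0.20104286]), 'ee_rot': array([-4.32295084e-05,  7.84748942e-01,  6.19813758e-01,  2.95705601e-05]), 'contact_force': array([-0.75482462,  0.09567166, -0.03404637]), 'moment': array([ 0.03088403, -0.01282865, -0.01976647]), 'width': 0.08538239494388014} -0.0187
```

View pics/side0.png

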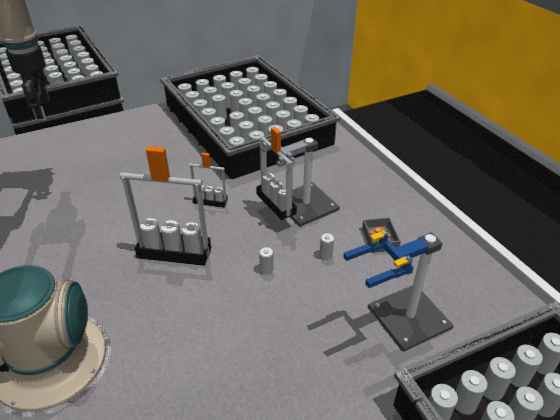

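View pics/top0.png

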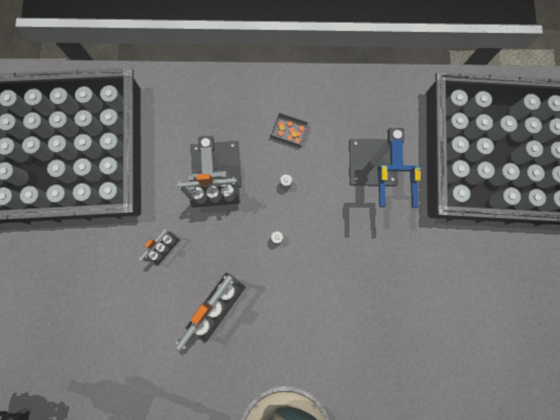

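Candidates for the carrier are, in the side view, the large one standing at (165,215), the small one at (208,185) and the middle-sized one hanging on the grey hook at (278,170). In the top view they are at (212,310), (159,246) and (210,190). I choose the middle-sized one on the grey hook. Next is a close crop to check it.

Run:
```python
import cv2,numpy as np
a=cv2.imread("pics/side0.png");b=cv2.imread("pics/top0.png")
f=lambda im,x,y,w,h,k:cv2.resize(im[y:y+h,x:x+w],None,fx=k,fy=k,interpolation=cv2.INTER_CUBIC)
cv2.imwrite("pics/c1.png",np.hstack([f(a,245,115,100,115,4),f(b,170,130,80,92,5)]))
cv2.imwrite("pics/c2.png",np.hstack([f(a,335,225,125,125,3.2),f(b,340,120,90,90,400/90)]))
```

```text
(no output)
```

View pics/c1.png

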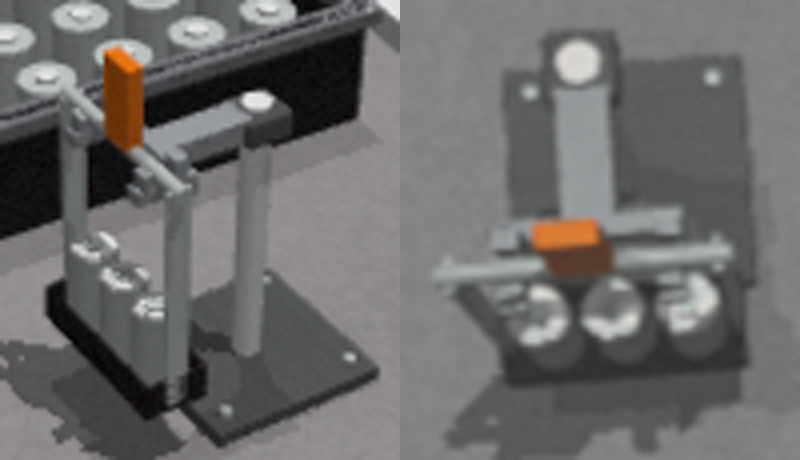

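View pics/c2.png

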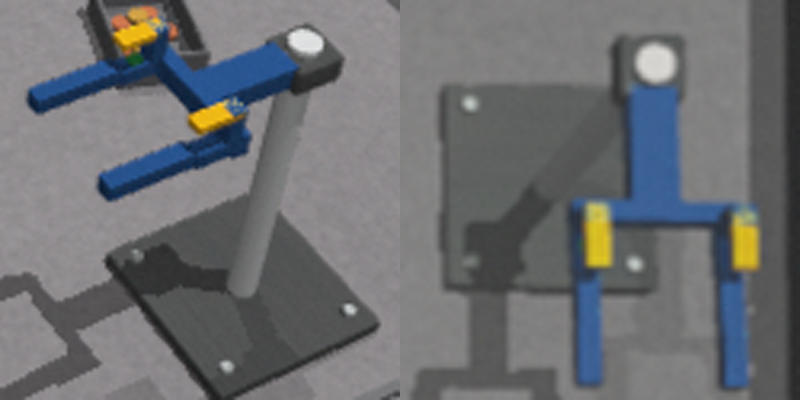

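The crop confirms the middle carrier, with its bar seated on the grey hook. Larger crops come next for corner picking.

Run:
```python
import cv2,numpy as np
a=cv2.imread("pics/side0.png");b=cv2.imread("pics/top0.png")
def f(im,x,y,w,h,k,n):
    o=cv2.resize(im[y:y+h,x:x+w],None,fx=k,fy=k,interpolation=cv2.INTER_CUBIC)
    for i in range(0,w,10):
        cv2.putText(o,str(x+i),(int(i*k),8),0,.35,(255,255,255),1); cv2.line(o,(int((i+.5)*k),10),(int((i+.5)*k),14),(255,255,255),1)
    for i in range(0,h,10):
        cv2.putText(o,str(y+i),(0,int((i+.5)*k)+4),0,.35,(255,255,255),1);cv2.line(o,(24,int((i+.5)*k)),(30,int((i+.5)*k)),(255,255,255),1)
    cv2.imwrite(f"pics/{n}.png",o)
f(a,340,222,105,75,7.5,"d1")
f(b,375,122,50,90,6.6,"d2")
```

```text
(no output)
```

View pics/d1.png

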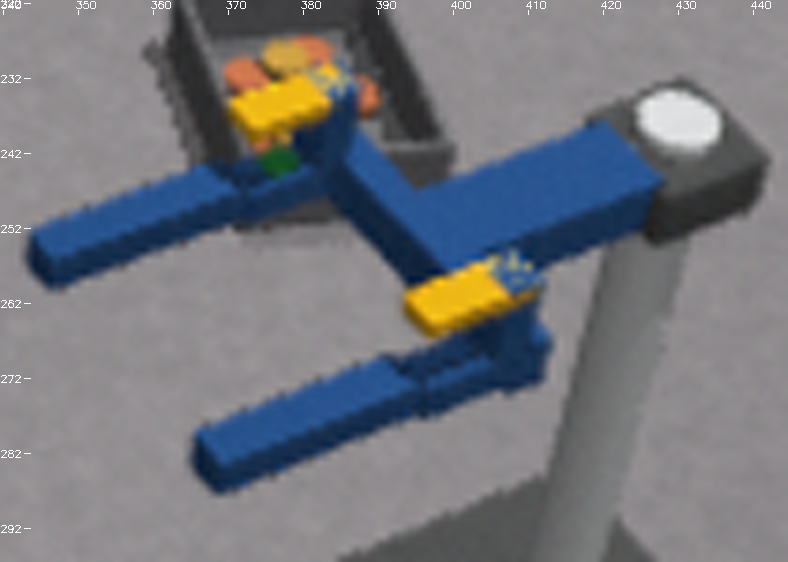

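View pics/d2.png

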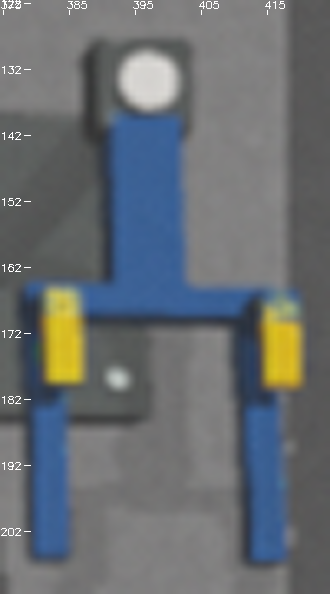

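```bash
cat > h.py <<'E'
import cv2,numpy as np
from scipy.optimize import least_squares
from rig import manip
C={n:manip.get_calibration(n) for n in("side","top")}
def proj(n,P):
    c=C[n];return cv2.projectPoints(np.array(P,float).reshape(-1,1,3),c["rvec"],c["tvec"],c["camera_matrix"],None)[0].reshape(-1,2)
def ray(n,p):
    c=C[n];R=cv2.Rodrigues(c["rvec"])[0];d=R.T@np.linalg.inv(c["camera_matrix"])@np.array([p[0],p[1],1]);return -R.T@c["tvec"].ravel(),d
def atz(n,p,z):
    o,d=ray(n,p);return o+d*(z-o[2])/d[2]
def tri(ps,pt):
    r=least_squares(lambda X:np.r_[proj("side",X)[0]-ps,proj("top",X)[0]-pt],[.5,0,.2]);return r.x,np.abs(r.fun).max()
E
cat > m1.py <<'E'
from h import *
S=lambda x,y:np.array([x/7.5+340-.5,y/7.5+222-.5]); T=lambda x,y:np.array([x/6.6+375-.5,y/6.6+122-.5])
print("cap",tri(S(680,120),T(150,80)))
obs=[]
for m,s,t in [((-70,42),(30,237),(33,556)),((-70,30),(57,262),(69,556)),((-70,-30),(195,432),(247,561)),((-70,-42),(219,463),(286,561)),
  ((-14,42),(208,165),None),((-14,30),(243,190),None),((-14,-30),(388,355),None),((-14,-42),(418,380),None)]:
    obs.append((m,"side",S(*s)))
    if t: obs.append((m,"top",T(*t))); print(m,tri(S(*s),T(*t)))
capS,capT=S(680,120),T(150,80)
def res(q):
    x,y,a,s,H=q;c,n=np.cos(a),np.sin(a);r=[]
    w=lambda u,v,z:[x+c*u-n*v,y+n*u+c*v,z]
    for m,cam,p in obs: r+=list(proj(cam,w(m[0]/1e3+s,m[1]/1e3,H))[0]-p)
    r+=list(proj("side",w(.095,0,.238))[0]-capS)+list(proj("top",w(.095,0,.238))[0]-capT)
    return np.array(r)
r=least_squares(res,[.5,-.2,0,0,.21],x_scale=[.01,.01,.1,.01,.01]);print("blue x,y,yaw,shift,H",r.x.round(4));print(r.fun.round(1))
print(np.sqrt(np.diag(np.linalg.inv(r.jac.T@r.jac))).round(4))
# grey
s=lambda x,y:np.array([x/4+245-.5,y/4+115-.5]); t=lambda x,y:np.array([(x-400)/5+170-.5,y/5+130-.5])
print("gcap",tri(s(257,100),t(578,62)))
for p,q in [((104,56),(533,224)),((118,46),(597,219)),((143,60),(604,247)),((130,69),(540,252))]: pass
print("grip top topcam z.268",[atz("top",t(*q),.268).round(4) for q in((533,224),(597,219),(604,247),(540,252))], atz("top",t(568,235),.268))
print("grip top sidecam z.268",atz("side",s(124,58),.268),tri(s(124,58),t(567,235)))
print("bar ends top z.21",atz("top",t(435,272),.212),atz("top",t(732,250),.212))
E
python3 m1.py
```

```text
cap (array([ 0.70118425, -0.24417344,  0.23692933]), np.float64(0.20241715620045397))
(-70, 42) (array([ 0.53867521, -0.19960545,  0.23045945]), np.float64(0.43843178427829343))
(-70, 30) (array([ 0.53859516, -0.21117644,  0.23238115]), np.float64(0.5311189461079664))
(-70, -30) (array([ 0.53758295, -0.27075984,  0.23161369]), np.float64(0.6544481712242316))
(-70, -42) (array([ 0.53639069, -0.28261818,  0.23380518]), np.float64(0.2648320627167493))
blue x,y,yaw,shift,H [ 0.6059 -0.242  -0.0155  0.0014  0.2323]
[-0.8 -0.7  0.1 -0.3 -0.9  0.2  0.1 -0.2 -0.8  0.1  0.5 -0.4 -0.1  0.7
  0.  -0.3  1.3 -0.7  0.2  0.1  0.2 -0.3  0.3  0.9 -0.4 -0.5 -0.1 -0.2]
[0.0016 0.0007 0.0087 0.0018 0.0012]
gcap (array([0.6881568 , 0.18861624, 0.20763536]), np.float64(0.20051254731839663))
grip top topcam z.268 [array([0.5967, 0.1964, 0.268 ]), array([0.5991, 0.1696, 0.268 ]), array([0.587 , 0.1663, 0.268 ]), array([0.5846, 0.1931, 0.268 ])] [0.59205745 0.18156112 0.268     ]
grip top sidecam z.268 [0.59349742 0.18101878 0.268     ] (array([0.5929033 , 0.18181464, 0.26751398]), np.float64(0.38485006288379964))
bar ends top z.21 [0.588354   0.24872677 0.212     ] [0.59915598 0.11678634 0.212     ]
```

```bash
cat > go.py <<'E'
import sys
from h import *
from scipy.spatial.transform import Rotation as Ro
def st():
    s=manip.get_state();w,x,y,z=s["ee_rot"];return s,Ro.from_quat([x,y,z,w]).as_matrix()
def go(x,y,z,th):
    s,R=st();d=R.T@(np.array([x,y,z])-s["position"])*1e3
    cur=np.arctan2(R[1,0],R[0,0]);t=(cur-th+np.pi/2)%np.pi-np.pi/2
    print("clk",s["clock"],"pos",s["position"].round(4),"th",round(cur,4),"F",s["contact_force"].round(2),"w",round(s["width"],4),"tilt",R[:,2].round(3))
    print("shift",d.round(1),"turn",round(t,4))
if __name__=="__main__": go(*map(float,sys.argv[1:5]))
E
python3 go.py .593 .1815 .33 .08
python3 -c "
from h import *
for n,p in(('big',(200,315)),('small',(150,244))): print(n,atz('top',p,.2))
print(atz('side',(158,150),.29),atz('side',(158,150),.25),atz('top',(201,314),.29),atz('top',(201,314),.25))"
```

```text
clk 0.8 pos [0.1332 0.5594 0.201 ] th 1.337 F [-0.75  0.1  -0.03] w 0.0854 tilt [-0.  0. -1.]
shift [-261.1  534.8 -129. ] turn 1.257
big [0.30347614 0.18935511 0.2       ]
small [0.45538223 0.30378498 0.2       ]
[0.32060607 0.18520209 0.29      ] [0.33284488 0.24578468 0.25      ] [0.3117319  0.17388186 0.29      ] [0.3089891  0.17983784 0.25      ]
```

Emit:
drive_tool(steps=[[0, 0, -50, 0, 0.2], [-20, 45, -100, 0.1, 0.2], [-40, 90, -130, 0.25, 0.2], [-60, 135, -140, 0.4, 0.2], [-80, 180, -140, 0.54, 0.2]])

```text
clock: 1.3
position: [0.2719, 0.4545, 0.3409]
ee_rot: [-0.001, 0.922, 0.386, 0.002]
contact_force: [0.8, -0.6, -1.0]
width: 0.0509
```

```bash
python3 go.py .593 .1815 .33 .08
```

```text
clk 1.3 pos [0.2719 0.4545 0.3409] th 0.7926 F [ 0.78 -0.65 -1.01] w 0.0509 tilt [ 0.003  0.004 -1.   ]
shift [ 30.9 420.3  10.7] turn 0.7126
```

Emit:
drive_tool(steps=[[4, 48, 0, 0.14, 0.2], [8, 96, 0, 0.28, 0.2], [12, 144, 0, 0.42, 0.2], [16, 192, 0, 0.56, 0.2], [20, 240, 0, 0.7, 0.2]])

```text
clock: 1.8
position: [0.4581, 0.2988, 0.341]
ee_rot: [-0.002, 0.999, 0.043, 0.002]
contact_force: [0.5, 0.3, 0.9]
width: 0.051
```

```bash
python3 go.py .593 .1815 .33 .08
```

```text
clk 1.8 pos [0.4581 0.2988 0.341 ] th 0.0868 F [0.45 0.26 0.92] w 0.051 tilt [ 0.004  0.005 -1.   ]
shift [124.1 128.6  11. ] turn 0.0068
```

Emit:
drive_tool(steps=[[32, 34, 0, 0.007, 0.2], [65, 67, 0, 0.007, 0.2], [97, 100, 0, 0.007, 0.2], [124, 128.6, 5, 0.007, 0.2], [124, 128.6, 11, 0.007, 0.2]])

```text
clock: 2.3
position: [0.5968, 0.1774, 0.3284]
ee_rot: [-0.001, 0.999, 0.037, 0.002]
contact_force: [-1.5, 0.0, -0.0]
width: 0.051
```

```bash
python3 go.py .593 .1815 .233 .08
python3 - <<'E'
from h import *
o=[]
for n,(x,y,w,h) in {"side":(225,70,110,130),"top":(165,120,110,130)}.items():
    im=manip.get_image(n);cv2.imwrite(f"pics/{n}1.png",im)
    o.append(cv2.resize(im[y:y+h,x:x+w],None,fx=3.6,fy=3.6,interpolation=cv2.INTER_CUBIC))
cv2.imwrite("pics/e1.png",np.hstack(o))
E
```

```text
clk 2.3 pos [0.5968 0.1774 0.3284] th 0.0741 F [-1.53  0.04 -0.02] w 0.051 tilt [ 0.005  0.002 -1.   ]
shift [-3.9 -4.1 95.4] turn -0.0059
```

View pics/e1.png

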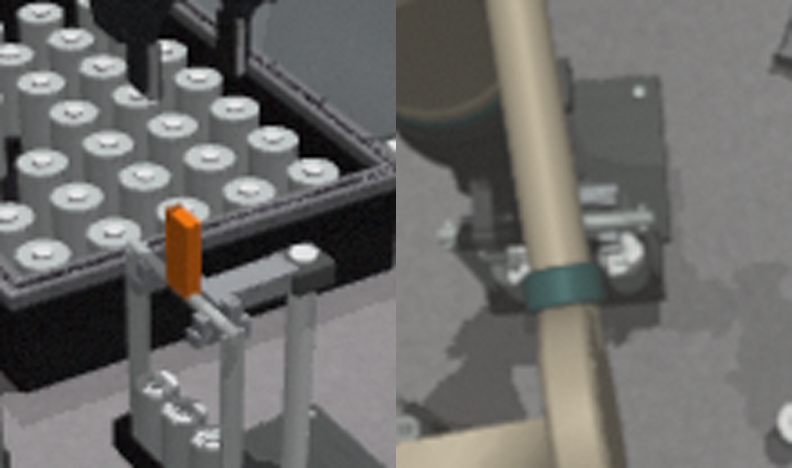

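The side crop shows both fingers above and astride the orange plate. The finger tips are at crop (145,95) and (238,70), and the plate top is at (180,210). The arm hides the plate in the top view. I go down in stages.

Emit:
drive_tool(steps=[[-3.9, -4.1, 20, -0.006, 0.2], [-3.9, -4.1, 45, -0.006, 0.2], [-3.9, -4.1, 62, -0.006, 0.2], [-3.9, -4.1, 70, -0.006, 0.2], [-3.9, -4.1, 70, -0.006, 0.2]])

```text
clock: 2.9
position: [0.5872, 0.1858, 0.2579]
ee_rot: [-0.002, 0.999, 0.043, -0.001]
contact_force: [-0.1, 0.3, -0.5]
width: 0.0518
```

```bash
python3 go.py .593 .1815 .233 .08
python3 - <<'E'
from h import *
o=[]
for n,(x,y,w,h) in {"side":(225,70,110,130)}.items():
    im=manip.get_image(n);cv2.imwrite(f"pics/{n}2.png",im)
    o.append(cv2.resize(im[y:y+h,x:x+w],None,fx=4.5,fy=4.5,interpolation=cv2.INTER_CUBIC))
cv2.imwrite("pics/e2.png",np.hstack(o))
E
```

```text
clk 2.9 pos [0.5872 0.1858 0.2579] th 0.0855 F [-0.15  0.28 -0.51] w 0.0518 tilt [-0.002  0.005 -1.   ]
shift [ 5.4  4.9 24.8] turn 0.0055
```

View pics/e2.png

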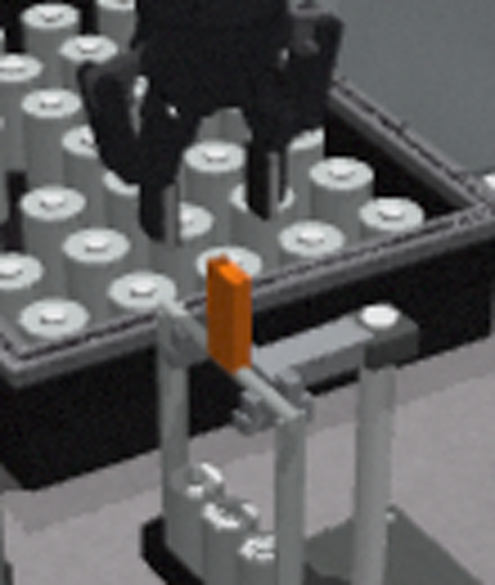

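```bash
python3 go.py .593 .1815 .233 .08; python3 -c "
from h import *
s=manip.get_state();p=s['position']
print((proj('side',[p])-[225,70]+.5)*4.5, (proj('side',[[.593,.1815,.268]])-[225,70]+.5)*4.5)"
```

```text
clk 2.95 pos [0.588  0.1857 0.2589] th 0.0851 F [-0.05  1.01  0.45] w 0.0511 tilt [ 0.001  0.005 -1.   ]
shift [ 4.6  4.7 25.9] turn 0.0051
[[215.99922432 281.09669579]] [[228.21004933 267.53643685]]
```

```bash
python3 -c "
from h import *
for dz in(0,.01,.02,.03):print(proj('side',[[.593,.1815,.3284+dz],[.588,.1857,.2585+dz]]))
print((np.array([212,229])/4.5+[225,70]))
im=cv2.imread('pics/side2.png')[100:135,250:300]
cv2.imwrite('pics/e3.png',cv2.resize(cv2.convertScaleAbs(im,alpha=2,beta=30),None,fx=14,fy=14,interpolation=cv2.INTER_CUBIC))"
```

```text
[[275.12792634 105.61045809]
 [272.48618455 132.13736914]]
[[275.11321939 101.59150227]
 [272.45764538 128.41967431]]
[[275.09834458  97.52667853]
 [272.42879326 124.6612123 ]]
[[275.08329904  93.41519715]
 [272.39962301 120.86130884]]
[272.11111111 120.88888889]
```

View pics/e3.png

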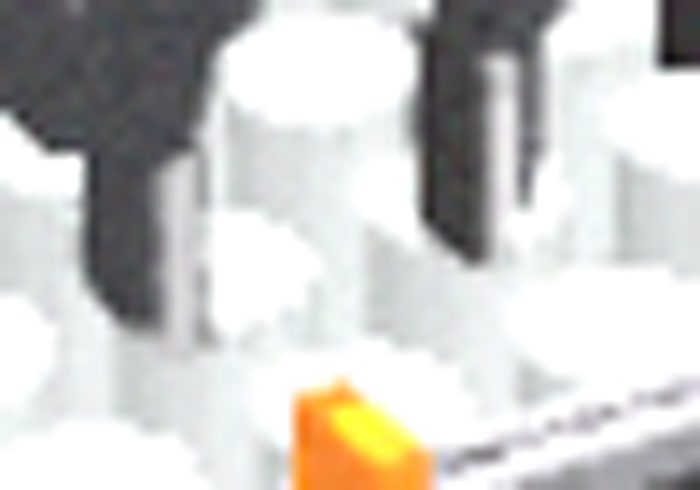

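Emit:
drive_tool(steps=[[2, 2, 8, 0.005, 0.2], [4.6, 4.7, 16, 0.005, 0.2], [4.6, 4.7, 22, 0.005, 0.2], [4.6, 4.7, 26, 0.005, 0.2], [4.6, 4.7, 26, 0.005, 0.2]])

```text
clock: 3.45
position: [0.5926, 0.1814, 0.2319]
ee_rot: [-0.002, 0.999, 0.04, -0.0]
contact_force: [0.2, -0.2, 1.0]
width: 0.0511
```

```bash
python3 - <<'E'
from h import *
o=[]
for n,(x,y,w,h) in {"side":(240,90,70,80)}.items():
    im=manip.get_image(n);cv2.imwrite(f"pics/{n}3.png",im)
    o.append(cv2.resize(cv2.convertScaleAbs(im[y:y+h,x:x+w],alpha=1.6,beta=20),None,fx=7,fy=7,interpolation=cv2.INTER_CUBIC))
cv2.imwrite("pics/e4.png",np.hstack(o))
E
python3 go.py .593 .1815 .233 .08
```

```text
clk 3.5 pos [0.5928 0.1815 0.2325] th 0.08 F [0.02 0.56 0.09] w 0.0512 tilt [-0.     0.005 -1.   ]
shift [ 0.2 -0.  -0.5] turn 0.0
```

View pics/e4.png

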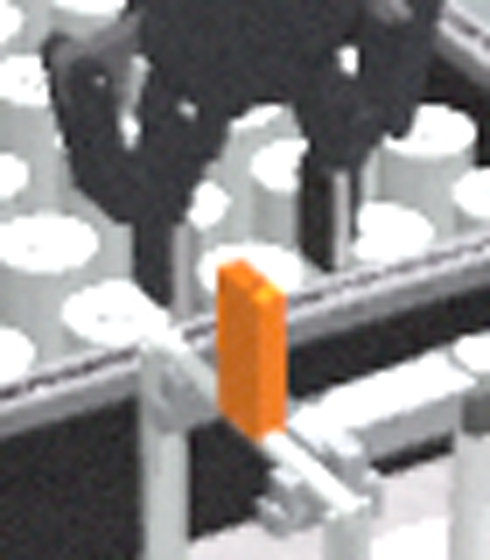

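```bash
python3 -c "
from h import *
for dz in(0,.0075,.013,.02,.03):
  z=.2325+dz;c,s_=np.cos(.08),np.sin(.08)
  print(dz,((proj('side',[[.5928+k*c*.0255,.1815+k*s_*.0255,z] for k in(-1,0,1)])-[240,90]+.5)*7).round().tolist())
s=manip.get_state();print(s['qpos'],s['position'])
im=manip.get_image('top');cv2.imwrite('pics/top3.png',im)
cv2.imwrite('pics/e5.png',cv2.resize(im[120:260,160:300],None,fx=4,fy=4))
"
```

```text
0 [[184.0, 389.0], [250.0, 367.0], [314.0, 346.0]]
0.0075 [[184.0, 370.0], [250.0, 348.0], [314.0, 327.0]]
0.013 [[184.0, 356.0], [250.0, 334.0], [314.0, 313.0]]
0.02 [[183.0, 338.0], [250.0, 317.0], [315.0, 295.0]]
0.03 [[183.0, 312.0], [250.0, 291.0], [315.0, 270.0]]
[0.18174241 0.32911046 1.34971987 0.00492853 1.46222699 0.1012086 ] [0.59282783 0.18147294 0.23245639]
```

View pics/e5.png

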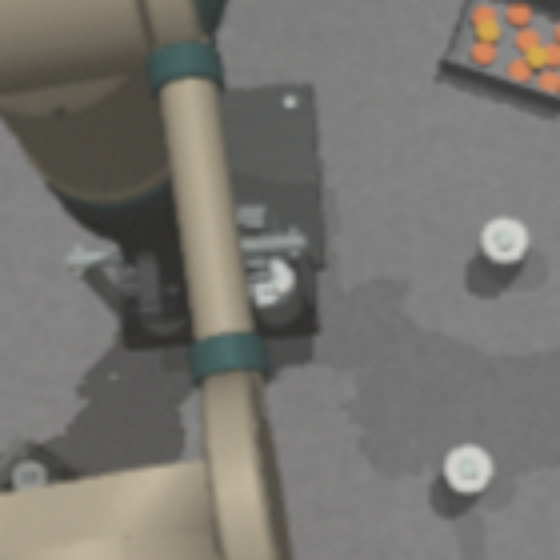

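```bash
python3 -c "
from h import *
for dz in(0,.01,.02,.03,.04): print(dz,proj('side',[[.1332,.5594,.201+dz]]), proj('top',[[.1332,.5594,.201+dz]]))
im=cv2.imread('pics/side0.png')[60:140,0:80];im2=cv2.imread('pics/top0.png')[360:420,0:80]
cv2.imwrite('pics/e6.png',np.hstack([cv2.convertScaleAbs(cv2.resize(im,(480,480)),alpha=2,beta=20),cv2.convertScaleAbs(cv2.resize(im2,(300,225)),alpha=2,beta=20)] if 0 else [cv2.convertScaleAbs(cv2.resize(im,(480,480),interpolation=2),alpha=2,beta=20)]))
cv2.imwrite('pics/e7.png',cv2.convertScaleAbs(cv2.resize(im2,(480,360),interpolation=2),alpha=2,beta=20))
"
```

```text
0 [[ 48.4256627 124.3597289]] [[ 16.87418522 400.26503838]]
0.01 [[ 47.29321955 120.95414932]] [[ 14.10733282 401.55935595]]
0.02 [[ 46.14953501 117.51476368]] [[ 11.27902569 402.8824217 ]]
0.03 [[ 44.99444087 114.0410661 ]] [[  8.38719337 404.23520416]]
0.04 [[ 43.82776553 110.53254055]] [[  5.42967135 405.61871588]]
```

View pics/e6.png

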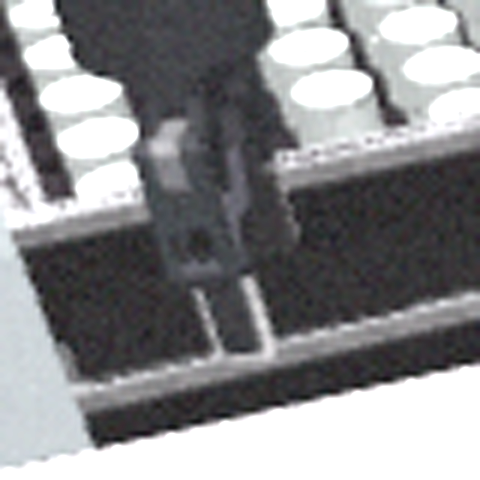

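```bash
python3 -c "
from h import *
c,s=np.cos(1.337),np.sin(1.337)
for dz in(0,.013,.03,.04):
  print(dz,[(proj('side',[[.1332+k*c*.046+j*s*.011,.5594+k*s*.046-j*c*.011,.201+dz]])-[0,60]+.5).ravel()*6 for k in(-1,1) for j in(-1,1)])
"
```

```text
0 [array([254.86975424, 448.70175095]), array([311.03768765, 442.17263546]), array([276.8970776 , 338.65118067]), array([330.16528531, 332.80565665])]
0.013 [array([245.51567447, 421.73448549]), array([302.08575359, 415.25448804]), array([268.15684136, 312.36419119]), array([321.78668152, 306.56736631])]
0.03 [array([233.09510765, 385.92671703]), array([290.19978644, 379.51380746]), array([256.5603701 , 277.48683669]), array([310.67054451, 271.75626443])]
0.04 [array([225.68714221, 364.56998549]), array([283.1110082 , 358.19810334]), array([249.64881147, 256.69974767]), array([304.04555153, 251.0095513 ])]
```

Emit:
drive_tool(steps=[[0, 0, 0, 0, -0.4], [0, 0, 0, 0, -0.4], [0, 0, 0, 0, -0.4], [0, 0, 0, 0, -0.4]])

```text
clock: 3.95
position: [0.5931, 0.1815, 0.233]
ee_rot: [-0.003, 0.999, 0.04, 0.0]
contact_force: [0.5, 0.7, 0.1]
width: 0.0256
```

```bash
python3 - <<'E'
from h import *
o=[]
for n,(x,y,w,h) in {"side":(240,90,70,80)}.items():
    im=manip.get_image(n);cv2.imwrite(f"pics/{n}4.png",im)
    o.append(cv2.resize(cv2.convertScaleAbs(im[y:y+h,x:x+w],alpha=1.6,beta=20),None,fx=7,fy=7,interpolation=cv2.INTER_CUBIC))
cv2.imwrite("pics/e8.png",np.hstack(o))
E
python3 go.py .593 .1815 .233 .08
```

```text
clk 4.0 pos [0.5931 0.1816 0.233 ] th 0.0801 F [-0.41 -0.16 -0.18] w 0.0256 tilt [ 0.001  0.005 -1.   ]
shift [-0.1  0.  -0. ] turn 0.0001
```

View pics/e8.png

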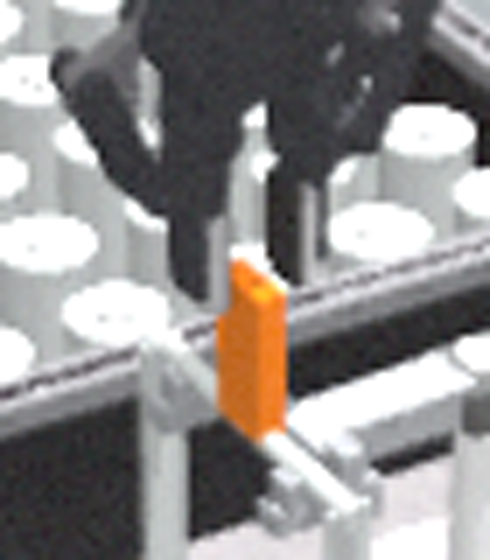

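```bash
cat > ov.py <<'E'
from h import *
import sys
def draw(img,n,boxes,crop,k,out,a=1.6):
    x,y,w,h=crop
    o=cv2.resize(cv2.convertScaleAbs(img[y:y+h,x:x+w],alpha=a,beta=20),None,fx=k,fy=k,interpolation=cv2.INTER_CUBIC)
    for (o3,th,lo,hi,col) in boxes:
        c,s=np.cos(th),np.sin(th)
        P=[]
        for i in range(8):
            u=[(lo,hi)[i>>j&1][j] for j in range(3)]
            P.append([o3[0]+c*u[0]-s*u[1],o3[1]+s*u[0]+c*u[1],o3[2]+u[2]])
        q=((proj(n,P)-[x,y]+.5)*k).astype(int)
        for i in range(8):
            for j in range(3):
                m=i^(1<<j)
                if m>i: cv2.line(o,tuple(map(int,q[i])),tuple(map(int,q[m])),col,1)
    cv2.imwrite(out,o)
E
python3 - <<'E'
from ov import *
c=C['side'];R=cv2.Rodrigues(c['rvec'])[0];print("cam",-R.T@c['tvec'],"fwd",R[2])
im=cv2.imread('pics/side4.png')
t=[.593,.1815,.233]
B=[([.593,.1815,.21],.08,(-.006,-.014,0),(.006,.014,.058),(0,255,0)),
([.593,.1815,.21],.08,(-.005,-.066,-.005),(.005,.066,.005),(0,255,0))]
for k in(-1,1):
  B.append((t,.08,(k*.0128,-.011,.003),(k*.0128+k*.006,.011,.040),(0,0,255)))
draw(im,'side',B,(240,90,70,80),7,'pics/e9.png')
E
```

```text
cam [ 0.13584641 -0.72936544  0.89384834] fwd [ 0.36325042  0.67233912 -0.64498778]
```

View pics/e9.png

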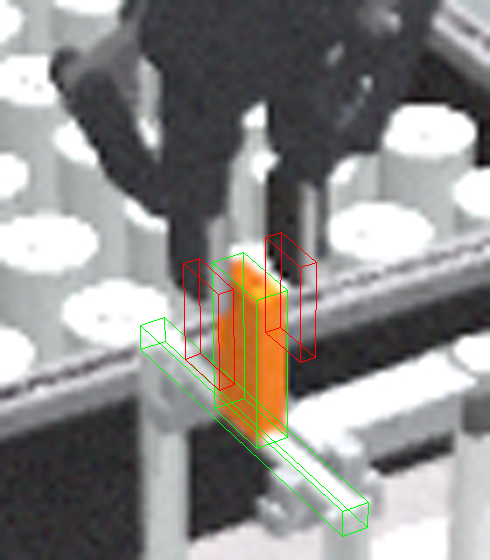

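View pics/e7.png

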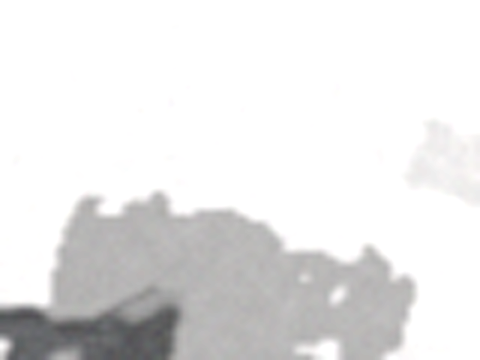

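Run:
```python
from ov import *
im=cv2.imread('pics/top3.png')
im=manip.get_image('top')
t=[.593,.1815,.233]
B=[([.593,.1815,.21],.08,(-.006,-.014,0),(.006,.014,.058),(0,255,0)),
([.593,.1815,.21],.08,(-.005,-.066,-.005),(.005,.066,.005),(0,255,0)),
(t,.08,(-.038,-.0425,.073),(.038,.0425,.15),(0,0,255)),(t,.08,(-.038,-.0425,.1),(.038,.0425,.18),(255,0,255))]
draw(im,'top',B,(160,110,120,110),6,'pics/e10.png',2)
```

```text
(no output)
```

View pics/e10.png

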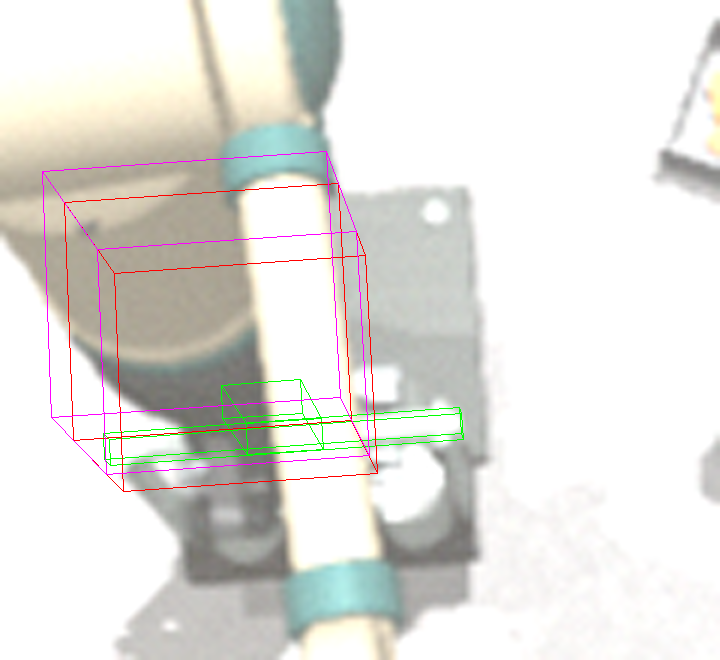

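Emit:
drive_tool(steps=[[0, 0, 4, 0, -0.4], [0, 0, 6, 0, -0.4], [0, 0, 6, 0, -0.6], [0, 0, 6, 0, -0.75], [0, 0, 6, 0, -0.85]], squeeze=20)

```text
clock: 4.55
position: [0.5933, 0.1816, 0.2266]
ee_rot: [-0.002, 0.999, 0.04, 0.0]
contact_force: [0.7, 0.0, -2.1]
width: 0.0117
```

Emit:
drive_tool(steps=[[0, 0, 0, 0, -1], [0, 0, 0, 0, -1], [0, 0, 0, 0, -1]], squeeze=20)

```text
clock: 4.85
position: [0.5934, 0.1815, 0.2266]
ee_rot: [-0.002, 0.999, 0.04, 0.001]
contact_force: [0.7, 0.0, -1.7]
width: 0.0115
```

```bash
python3 - <<'E'
from ov import *
im=manip.get_image('side');cv2.imwrite('pics/side5.png',im)
draw(im,'side',[],(240,90,70,80),7,'pics/e11.png')
E
python3 go.py .593 .1815 .233 .08
```

```text
clk 4.9 pos [0.5934 0.1816 0.2266] th 0.0801 F [ 0.6   0.61 -2.14] w 0.0113 tilt [ 0.001  0.005 -1.   ]
shift [-0.4 -0.  -6.4] turn 0.0001
```

View pics/e11.png

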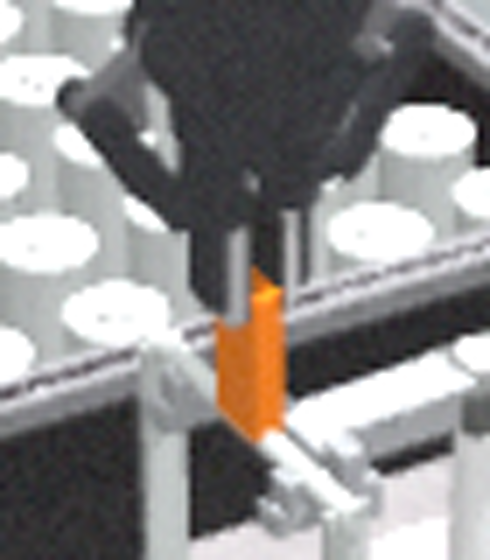

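Jaws closed at 11.5 mm, so the plate is between them. The picture shows the finger ends at crop (235,325), about 15 mm below the plate top, with orange free below. The pads are therefore higher than the reported TCP height suggests. I'll open slightly, go lower with force checks and re-grip.

Emit:
drive_tool(steps=[[0, 0, 0, 0, -0.5], [0, 0, 0, 0, -0.5], [0, 0, 3, 0, -0.5], [0, 0, 6, 0, -0.5], [0, 0, 6, 0, -0.5]])

```text
clock: 5.4
position: [0.5929, 0.1815, 0.22]
ee_rot: [-0.002, 0.999, 0.04, -0.0]
contact_force: [0.1, 0.3, 0.0]
width: 0.0213
```

Emit:
drive_tool(steps=[[0, 0, 2, 0, -0.5], [0, 0, 4, 0, -0.5], [0, 0, 6, 0, -0.5], [0, 0, 6, 0, -0.5]])

```text
clock: 5.8
position: [0.5927, 0.1815, 0.2135]
ee_rot: [-0.002, 0.999, 0.04, -0.0]
contact_force: [-0.1, -1.6, -0.3]
width: 0.0213
```

```bash
python3 - <<'E'
from ov import *
im=manip.get_image('side');cv2.imwrite('pics/side6.png',im)
draw(im,'side',[],(240,90,70,80),7,'pics/e12.png')
E
python3 go.py .593 .1815 .233 .08
```

```text
clk 5.85 pos [0.5928 0.1815 0.2137] th 0.0802 F [-0.23  0.51  0.65] w 0.0214 tilt [-0.001  0.005 -1.   ]
shift [  0.2  -0.  -19.3] turn 0.0002
```

View pics/e12.png

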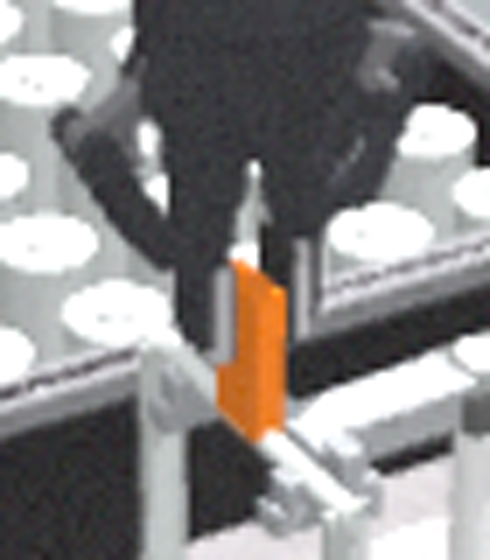

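Overlap is now about 28 mm and nothing is touching. Close here with a firm grip.

Emit:
drive_tool(steps=[[0, 0, 0, 0, -0.7], [0, 0, 0, 0, -0.85], [0, 0, 0, 0, -1], [0, 0, 0, 0, -1], [0, 0, 0, 0, -1]], squeeze=50)

```text
clock: 6.35
position: [0.5935, 0.1816, 0.214]
ee_rot: [-0.002, 0.999, 0.04, 0.0]
contact_force: [2.0, 0.5, 0.3]
width: 0.0112
```

Emit:
drive_tool(steps=[[0, 0, -1, 0, -1], [0, 0, -3, 0, -1], [0, 0, -6, 0, -1], [0, 0, -6, 0, -1]])

```text
clock: 6.75
position: [0.5928, 0.1815, 0.2197]
ee_rot: [-0.002, 0.999, 0.04, -0.001]
contact_force: [0.1, -0.2, -5.4]
width: 0.0109
```

```bash
python3 go.py .593 .1815 .233 .08
```

```text
clk 6.75 pos [0.5928 0.1815 0.2197] th 0.0801 F [ 0.11 -0.16 -5.39] w 0.0109 tilt [-0.001  0.005 -1.   ]
shift [  0.2  -0.  -13.3] turn 0.0001
```

Emit:
drive_tool(steps=[[0, 0, -10, 0, -1], [0, 0, -20, 0, -1], [0, 0, -30, 0, -1], [0, 0, -36, 0, -1], [0, 0, -36, 0, -1]])

```text
clock: 7.25
position: [0.5937, 0.1814, 0.2575]
ee_rot: [-0.003, 0.999, 0.04, 0.001]
contact_force: [0.7, -0.1, -5.5]
width: 0.011
```

```bash
python3 - <<'E'
from ov import *
im=manip.get_image('side');cv2.imwrite('pics/side7.png',im)
draw(im,'side',[],(225,80,110,140),4,'pics/e13.png',1.3)
E
python3 go.py .593 .1815 .25 .08
```

```text
clk 7.3 pos [0.5932 0.1813 0.2566] th 0.08 F [ 0.16 -0.41 -6.15] w 0.0114 tilt [ 0.     0.005 -1.   ]
shift [-0.2 -0.1  6.6] turn 0.0
```

View pics/e13.png

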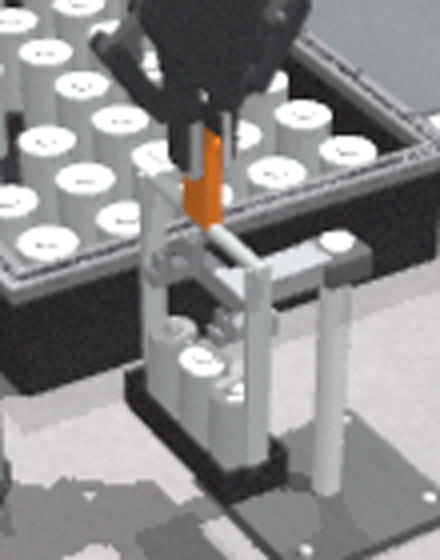

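The carrier is lifted and level, with the bar about 43 mm above the grey seat (crop (225,240)). Draw it out to the front.

Emit:
drive_tool(steps=[[-10, 0, 0, 0, -1], [-28, 0, 0, 0, -1], [-48, 0, 0, 0, -1], [-68, 0, 0, 0, -1], [-88, 0, 0, 0, -1]])

```text
clock: 7.8
position: [0.5032, 0.1741, 0.2559]
ee_rot: [-0.002, 0.999, 0.04, -0.001]
contact_force: [-0.0, 0.8, -5.5]
width: 0.0108
```

Emit:
drive_tool(steps=[[-20, 0, -4, 0, -1], [-35, 0, -8, 0, -1], [-45, 0, -11, 0, -1], [-45, 0, -11, 0, -1]])

```text
clock: 8.2
position: [0.4572, 0.1704, 0.2678]
ee_rot: [-0.002, 0.999, 0.04, -0.0]
contact_force: [0.3, 0.6, -6.1]
width: 0.0106
```

```bash
python3 - <<'E'
from h import *
for n in('side','top'): cv2.imwrite(f'pics/{n}8.png',manip.get_image(n))
E
python3 go.py .46 -.242 .268 -.0155
```

```text
clk 8.3 pos [0.4593 0.1706 0.2673] th 0.0801 F [ 0.58  0.17 -6.12] w 0.0109 tilt [ 0.001  0.005 -1.   ]
shift [-32.3 411.3  -2.7] turn 0.0956
```

View pics/side8.png

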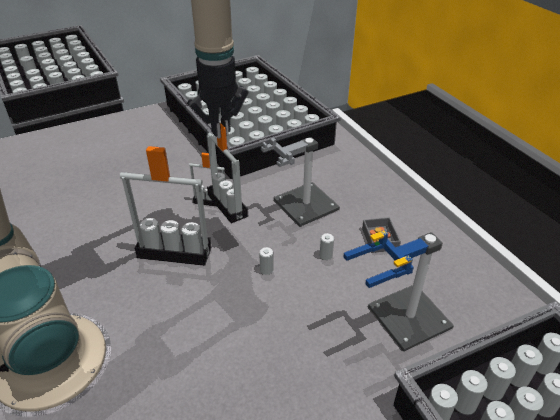

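```bash
python3 -c "
from h import *
print(atz('top',(231,278),.21),atz('top',(243,290),.03),atz('top',(277,237),.063),atz('top',(286,180),.063),atz('top',(440,215),.05))"
```

```text
[0.38170399 0.12367904 0.21      ] [0.3533182  0.10778486 0.03      ] [0.48557896 0.02189847 0.063     ] [ 0.63366577 -0.00124609  0.063     ] [ 0.54553235 -0.40261279  0.05      ]
```

Emit:
drive_tool(steps=[[-1, 8, -1, 0, -1], [-2, 24, -2, 0.01, -1], [-4, 48, -3, 0.02, -1], [-6, 74, -3, 0.03, -1], [-8, 100, -3, 0.04, -1]], squeeze=70)

```text
clock: 8.8
position: [0.4601, 0.0686, 0.2696]
ee_rot: [-0.002, 1.0, 0.02, 0.0]
contact_force: [-0.3, -0.1, -6.7]
width: 0.0105
```

```bash
python3 go.py .46 -.242 .27 -.0155
```

```text
clk 8.8 pos [0.4601 0.0686 0.2696] th 0.0398 F [-0.29 -0.06 -6.72] w 0.0105 tilt [ 0.001  0.004 -1.   ]
shift [-12.5 310.3  -1.7] turn 0.0553
```

Emit:
drive_tool(steps=[[-1, 27, -1, 0.01, -1], [-2, 54, -1, 0.02, -1], [-3, 81, -1, 0.03, -1], [-4, 108, -1, 0.04, -1], [-6, 135, -1, 0.055, -1]])

```text
clock: 9.3
position: [0.46, -0.0687, 0.2698]
ee_rot: [-0.002, 1.0, -0.008, 0.0]
contact_force: [0.0, -0.9, -6.0]
width: 0.0102
```

Emit:
drive_tool(steps=[[-1, 27, 0, 0, -1], [-3, 54, 0, 0, -1], [-4, 81, 0, 0, -1], [-5, 106, 0, 0, -1], [-6, 128, 0, 0, -1]])

```text
clock: 9.8
position: [0.452, -0.1993, 0.269]
ee_rot: [-0.001, 1.0, -0.009, 0.0]
contact_force: [-0.3, 0.2, -5.3]
width: 0.0102
```

```bash
python3 go.py .47 -.242 .27 -.0155
```

```text
clk 9.8 pos [ 0.452  -0.1993  0.269 ] th -0.0174 F [-0.32  0.17 -5.32] w 0.0102 tilt [ 0.     0.002 -1.   ]
shift [18.8 42.4 -1.1] turn -0.0019
```

Emit:
drive_tool(steps=[[4, 15, -1, -0.002, -1], [10, 30, -1, -0.002, -1], [16, 39, -1, -0.002, -1], [18.8, 42.4, -1, -0.002, -1], [18.8, 42.4, -1, -0.002, -1]])

```text
clock: 10.3
position: [0.4708, -0.242, 0.2695]
ee_rot: [-0.002, 1.0, -0.008, 0.0]
contact_force: [-0.0, 0.2, -5.6]
width: 0.0105
```

```bash
python3 - <<'E'
from ov import *
ims={}
for n in('side','top'): ims[n]=manip.get_image(n);cv2.imwrite(f'pics/{n}9.png',ims[n])
s=manip.get_state();p=s['position'];th=-.0155
c=[p[0],p[1],p[2]-.004]
b=[.606,-.242,0];H=.232;S=.001
B=[(c,th,(-.006,-.014,0),(.006,.014,.058),(0,255,0)),(c,th,(-.005,-.066,-.005),(.005,.066,.005),(0,255,0)),(c,th,(-.023,-.062,-.165),(.023,.062,-.145),(0,255,0))]
for y in(-.036,.036):
  B.append((b,th,(-.07+S,y-.006,H-.012),(-.014+S,y+.006,H),(0,0,255)))
  B.append((b,th,(-.015+S,y-.006,H+.014),(.017+S,y+.006,H+.02),(0,0,255)))
draw(ims['side'],'side',B,(300,170,160,150),4.5,'pics/f1.png',1.3)
draw(ims['top'],'top',B,(320,110,130,150),4,'pics/f2.png',1.3)
E
python3 go.py .559 -.242 .27 -.0155
```

```text
clk 10.4 pos [ 0.47   -0.241   0.2697] th -0.0146 F [-0.57 -0.14 -6.27] w 0.0104 tilt [-0.     0.004 -1.   ]
shift [89.  -0.3 -0.4] turn 0.0009
```

View pics/f1.png

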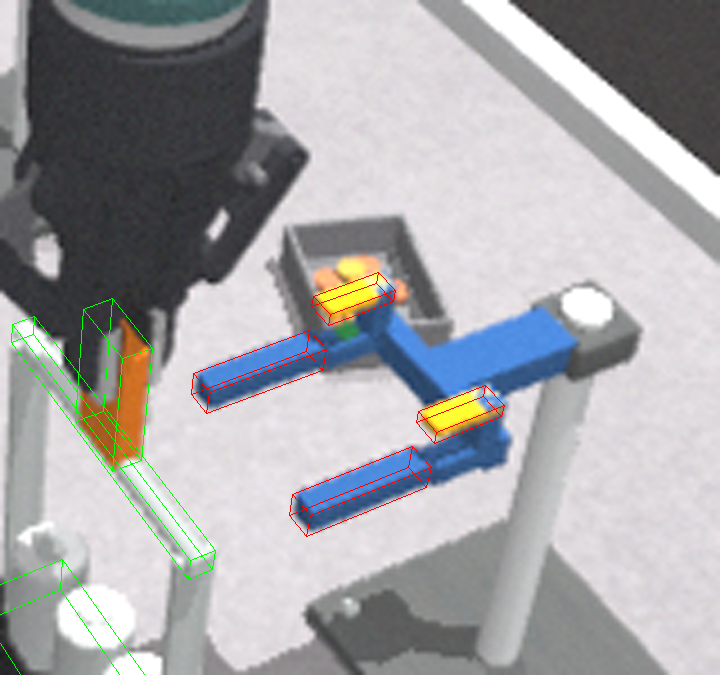

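View pics/f2.png

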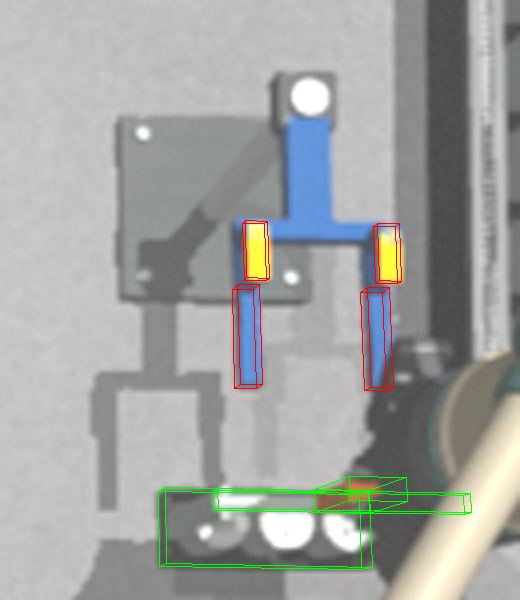

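Overlay models fit in both views: bar at side crop (110,450), blue arms and keepers as estimated (flat top about 0.232 m), carrier level and centred. Move over the landing, then lower by feel.

Emit:
drive_tool(steps=[[8, 0, 0, 0, -1], [26, 0, 0, 0, -1], [50, 0, 0, 0, -1], [74, 0, 0, 0, -1], [85, 0, 0, 0, -1]])

```text
clock: 10.9
position: [0.5578, -0.2415, 0.2695]
ee_rot: [-0.002, 1.0, -0.006, 0.001]
contact_force: [-0.6, -0.3, -5.2]
width: 0.0105
```

Emit:
drive_tool(steps=[[2, 0, 4, 0, -1], [4, 0, 10, 0, -1], [4, 0, 15, 0, -1], [4, 0, 18, 0, -1], [4, 0, 18, 0, -1]])

```text
clock: 11.4
position: [0.5608, -0.2413, 0.2509]
ee_rot: [-0.002, 1.0, -0.007, 0.0]
contact_force: [0.1, 0.2, -5.6]
width: 0.0108
```

```bash
python3 - <<'E'
from ov import *
im=manip.get_image('side');cv2.imwrite('pics/side10.png',im)
draw(im,'side',[],(320,190,130,130),5,'pics/f3.png',1.3)
E
python3 go.py .559 -.242 .244 -.0155
```

```text
clk 11.45 pos [ 0.5612 -0.2415  0.2514] th -0.0133 F [ 0.22 -0.48 -6.01] w 0.011 tilt [ 0.002  0.004 -1.   ]
shift [-2.2  0.6  7.4] turn 0.0022
```

View pics/f3.png

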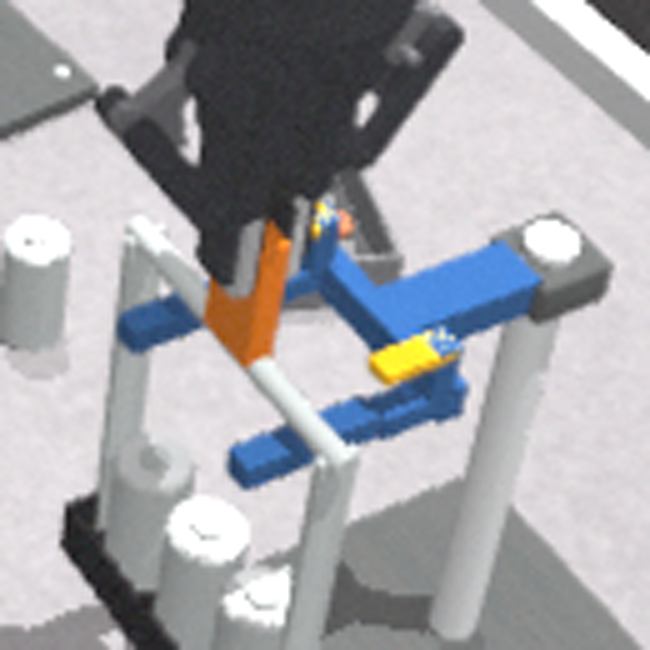

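The bar hangs above both arms between the open ends and the keepers (crop (300,400)). Lower in small steps.

Emit:
drive_tool(steps=[[-1, 0.5, 2, 0, -1], [-1, 0.5, 4, 0, -1], [-1, 0.5, 5.5, 0, -1], [-1, 0.5, 5.5, 0, -1]])

```text
clock: 11.85
position: [0.56, -0.2419, 0.2456]
ee_rot: [-0.002, 1.0, -0.007, 0.001]
contact_force: [-1.1, -0.4, -5.9]
width: 0.0108
```

Emit:
drive_tool(steps=[[0, 0, 0.5, 0, -1], [0, 0, 1, 0, -1], [0, 0, 1.5, 0, -1], [0, 0, 1.5, 0, -1]])

```text
clock: 12.25
position: [0.56, -0.2419, 0.2441]
ee_rot: [-0.002, 1.0, -0.007, 0.001]
contact_force: [-0.4, -0.1, -5.5]
width: 0.0102
```

Emit:
drive_tool(steps=[[0, 0, 0.5, 0, -1], [0, 0, 1, 0, -1], [0, 0, 1, 0, -1]])

```text
clock: 12.55
position: [0.5601, -0.2419, 0.2439]
ee_rot: [-0.002, 1.0, -0.007, 0.001]
contact_force: [-1.2, 1.0, -0.3]
width: 0.0105
```

Emit:
drive_tool(steps=[[0, 0, 0.5, 0, -1], [0, 0, 1, 0, -1], [0, 0, 1, 0, -1]])

```text
clock: 12.85
position: [0.5601, -0.242, 0.2438]
ee_rot: [-0.002, 1.0, -0.007, 0.001]
contact_force: [-1.7, 1.1, 2.6]
width: 0.0106
```

Touch is felt: Fz went from -5.7 to +2.6 N at TCP z = 0.2438, so the arm top is about 0.235 m. Ease the load and slide.

Emit:
drive_tool(steps=[[2, 0, 0, 0, -1], [6, 0, 0, 0, -1], [11, 0, 0, 0, -1], [16, 0, 0, 0, -1], [16, 0, 0, 0, -1]])

```text
clock: 13.35
position: [0.5751, -0.2423, 0.2439]
ee_rot: [-0.002, 1.0, -0.007, -0.0]
contact_force: [-4.7, -0.0, 3.2]
width: 0.0104
```

```bash
python3 - <<'E'
from ov import *
im=manip.get_image('side');cv2.imwrite('pics/side11.png',im)
draw(im,'side',[],(340,190,110,120),5,'pics/f4.png',1.3)
E
python3 go.py .609 -.242 .244 -.0155
```

```text
clk 13.4 pos [ 0.5751 -0.2423  0.2439] th -0.0134 F [-4.53 -0.54  2.05] w 0.0104 tilt [ 0.     0.003 -1.   ]
shift [33.9 -0.8 -0.1] turn 0.0021
```

View pics/f4.png

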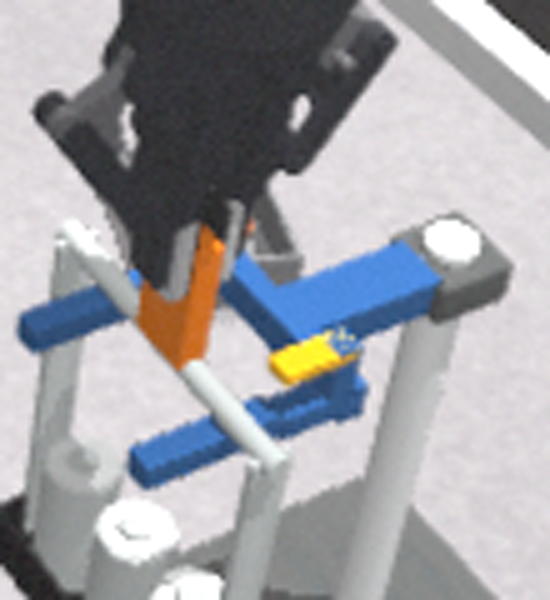

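Sliding drag is 4.7 N with about 8 N normal load. I lighten the load a little and continue.

Emit:
drive_tool(steps=[[1, 0, -0.8, 0, -1], [4, 0, -0.8, 0, -1], [8, 0, -0.8, 0, -1], [12, 0, -0.8, 0, -1], [12, 0, -0.8, 0, -1]])

```text
clock: 13.9
position: [0.5886, -0.2424, 0.244]
ee_rot: [-0.002, 1.0, -0.007, 0.001]
contact_force: [0.3, 0.3, -4.3]
width: 0.0105
```

Emit:
drive_tool(steps=[[2, 0, 0, 0, -1], [4, 0, 0, 0, -1], [6, 0, 0, 0, -1], [8, 0, 0, 0, -1]])

```text
clock: 14.3
position: [0.5974, -0.2425, 0.2437]
ee_rot: [-0.002, 1.0, -0.007, 0.001]
contact_force: [0.2, 0.4, -5.7]
width: 0.0103
```

Emit:
drive_tool(steps=[[1.5, 0, 0.5, 0, -1], [3, 0, 1, 0, -1], [4.5, 0, 1.5, 0, -1], [6, 0, 2, 0, -1]])

```text
clock: 14.7
position: [0.6032, -0.2425, 0.2416]
ee_rot: [-0.002, 1.0, -0.007, 0.001]
contact_force: [-1.6, -0.5, -4.7]
width: 0.0105
```

Emit:
drive_tool(steps=[[1, 0, 0.5, 0, -1], [2, 0, 1, 0, -1], [2, 0, 1, 0, -1]])

```text
clock: 15.0
position: [0.6054, -0.2426, 0.2406]
ee_rot: [-0.002, 1.0, -0.007, 0.001]
contact_force: [-0.6, -0.0, -4.5]
width: 0.0103
```

Emit:
drive_tool(steps=[[0.7, 0, 0, 0, -1], [1.4, 0, 0, 0, -1], [2, 0, 0, 0, -1]])

```text
clock: 15.3
position: [0.6074, -0.2426, 0.2407]
ee_rot: [-0.002, 1.0, -0.007, 0.001]
contact_force: [-1.1, 0.1, -5.1]
width: 0.0101
```

Emit:
drive_tool(steps=[[0.7, 0, 0.2, 0, -1], [1.4, 0, 0.3, 0, -1], [1.4, 0, 0.3, 0, -1]])

```text
clock: 15.6
position: [0.609, -0.2426, 0.2404]
ee_rot: [-0.002, 1.0, -0.007, 0.001]
contact_force: [-0.3, -0.2, -4.3]
width: 0.0103
```

Emit:
drive_tool(steps=[[0.7, 0, 0, 0, -1], [1.4, 0, 0, 0, -1], [1.4, 0, 0, 0, -1]])

```text
clock: 15.9
position: [0.61, -0.2426, 0.2404]
ee_rot: [-0.002, 1.0, -0.007, 0.001]
contact_force: [-2.3, -0.1, -4.6]
width: 0.0108
```

Emit:
drive_tool(steps=[[0.7, 0, 0, 0, -1], [1.4, 0, 0, 0, -1], [1.4, 0, 0, 0, -1]])

```text
clock: 16.2
position: [0.6102, -0.2426, 0.2403]
ee_rot: [-0.002, 1.0, -0.007, -0.001]
contact_force: [-6.2, 1.0, -2.8]
width: 0.0103
```

```bash
python3 - <<'E'
from ov import *
im=manip.get_image('side');cv2.imwrite('pics/side12.png',im)
im2=manip.get_image('top');cv2.imwrite('pics/top12.png',im2)
draw(im,'side',[],(350,190,100,120),5,'pics/f5.png',1.3)
draw(im2,'top',[],(350,110,90,120),5,'pics/f6.png',1.5)
a=cv2.imread('pics/f5.png');b=cv2.imread('pics/f6.png');cv2.imwrite('pics/f5.png',cv2.resize(np.hstack([a[:600],b[:600]]),(792,500)))
E
python3 go.py .609 -.242 .2404 -.0155
```

```text
clk 16.3 pos [ 0.6102 -0.2426  0.2404] th -0.0134 F [-5.46  0.6  -2.57] w 0.0106 tilt [-0.001  0.004 -1.   ]
shift [-1.2 -0.6 -0. ] turn 0.0021
```

View pics/f5.png

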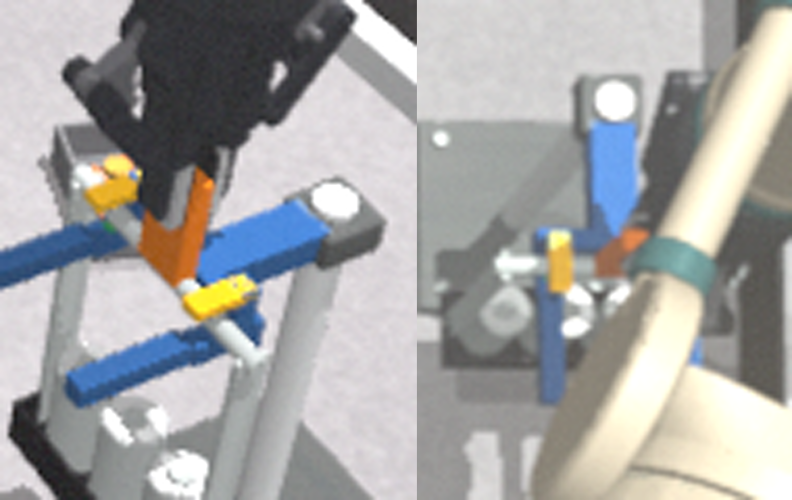

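End stop felt (Fx -6 N at x = 0.610), with the bar under both keepers (crop (205,285) and (110,190)). Back off the push slightly and let it sink.

Emit:
drive_tool(steps=[[-0.8, 0, 0, 0, -1], [-0.8, 0, 0.5, 0, -1], [-0.8, 0, 0.8, 0, -1], [-0.8, 0, 0.8, 0, -1]])

```text
clock: 16.7
position: [0.6099, -0.2426, 0.2399]
ee_rot: [-0.002, 1.0, -0.007, 0.0]
contact_force: [-1.3, 0.0, -1.9]
width: 0.0104
```

```bash
python3 go.py .609 -.242 .2404 -.0155
```

```text
clk 16.7 pos [ 0.6099 -0.2426  0.2399] th -0.0132 F [-1.31  0.02 -1.88] w 0.0104 tilt [ 0.001  0.004 -1.   ]
shift [-1.  -0.6 -0.4] turn 0.0023
```

Emit:
drive_tool(steps=[[0, 0, 0.4, 0, -1], [0, 0, 0.7, 0, -1], [0, 0, 0.7, 0, -1]])

```text
clock: 17.0
position: [0.61, -0.2427, 0.2399]
ee_rot: [-0.002, 1.0, -0.007, 0.001]
contact_force: [-3.0, 0.7, 0.8]
width: 0.011
```

Emit:
drive_tool(steps=[[0, 0, 0.3, 0, -1], [0, 0, 0.5, 0, -1], [0, 0, 0.5, 0, -1]])

```text
clock: 17.3
position: [0.61, -0.2427, 0.2399]
ee_rot: [-0.002, 1.0, -0.007, 0.001]
contact_force: [-3.6, 0.3, 2.3]
width: 0.0106
```

Seated: it rests 4.0 mm below the flat and carries its weight. Release.

Emit:
drive_tool(steps=[[0, 0, 0, 0, -0.7], [0, 0, 0, 0, -0.6], [0, 0, 0, 0, -0.5], [0, 0, 0, 0, -0.4], [0, 0, 0, 0, -0.4]], squeeze=20)

```text
clock: 17.8
position: [0.6104, -0.2428, 0.2399]
ee_rot: [-0.001, 1.0, -0.007, 0.001]
contact_force: [-0.1, 0.3, 0.5]
width: 0.0255
```

```bash
python3 - <<'E'
from ov import *
im=manip.get_image('side');cv2.imwrite('pics/side13.png',im)
draw(im,'side',[],(350,190,100,120),5,'pics/f7.png',1.3)
E
python3 go.py .609 -.242 .36 -.0155
```

```text
clk 17.85 pos [ 0.6103 -0.2428  0.2399] th -0.0133 F [-0.4  -0.11 -0.05] w 0.0254 tilt [ 0.002  0.003 -1.   ]
shift [  -1.    -1.1 -120.1] turn 0.0022
```

View pics/f7.png

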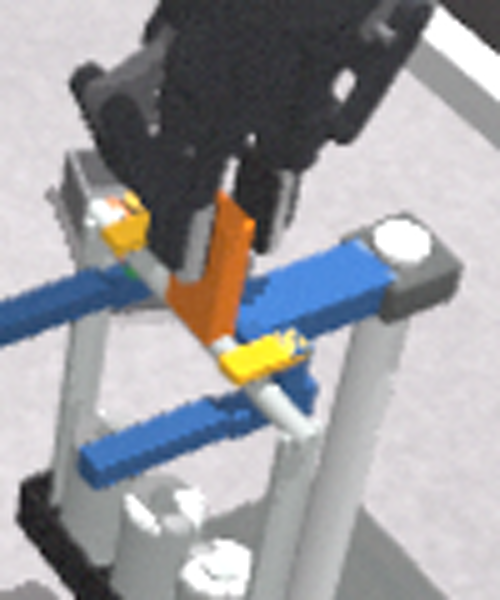

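The fingers are off the plate on both sides (crop (200,250) and (275,220)) and the force is about zero. Go straight up.

Emit:
drive_tool(steps=[[0, 0, -4, 0, -0.4], [0, 0, -15, 0, -0.4], [0, 0, -40, 0, -0.4], [0, 0, -70, 0, -0.4], [0, 0, -100, 0, -0.4]])

```text
clock: 18.35
position: [0.61, -0.2431, 0.3419]
ee_rot: [-0.001, 1.0, -0.007, 0.001]
contact_force: [1.4, -1.0, -0.0]
width: 0.0254
```

Emit:
drive_tool(steps=[[-20, 0, -20, 0, -0.4], [-60, 0, -40, 0, -0.4], [-100, 0, -50, 0, -0.4], [-140, 0, -50, 0, -0.4], [-180, 0, -50, 0, -0.4]])

```text
clock: 18.85
position: [0.4286, -0.2408, 0.393]
ee_rot: [-0.0, 1.0, -0.006, 0.003]
contact_force: [0.1, -0.4, -0.7]
width: 0.0255
```

```bash
python3 - <<'E'
from ov import *
im=manip.get_image('side');cv2.imwrite('pics/side14.png',im)
im2=manip.get_image('top');cv2.imwrite('pics/top14.png',im2)
th=-.0145;c=[.610,-.2428,.2359]
B=[(c,th,(-.006,-.014,0),(.006,.014,.058),(0,255,0)),(c,th,(-.005,-.066,-.005),(.005,.066,.005),(0,255,0)),(c,th,(-.023,-.062,-.165),(.023,.062,-.145),(0,255,0))]
draw(im,'side',B,(330,190,120,150),4,'pics/g1.png',1.3)
draw(im2,'top',B,(350,110,75,150),4,'pics/g2.png',1.3)
cv2.imwrite('pics/g.png',np.hstack([cv2.imread('pics/g1.png'),cv2.imread('pics/g2.png')]))
E
python3 go.py .609 -.242 .36 -.0155
```

```text
clk 18.95 pos [ 0.4257 -0.2401  0.3942] th -0.0159 F [ 0.75 -0.34  0.7 ] w 0.0255 tilt [ 0.004  0.    -1.   ]
shift [183.2  -1.   34.9] turn -0.0004
```

View pics/g.png

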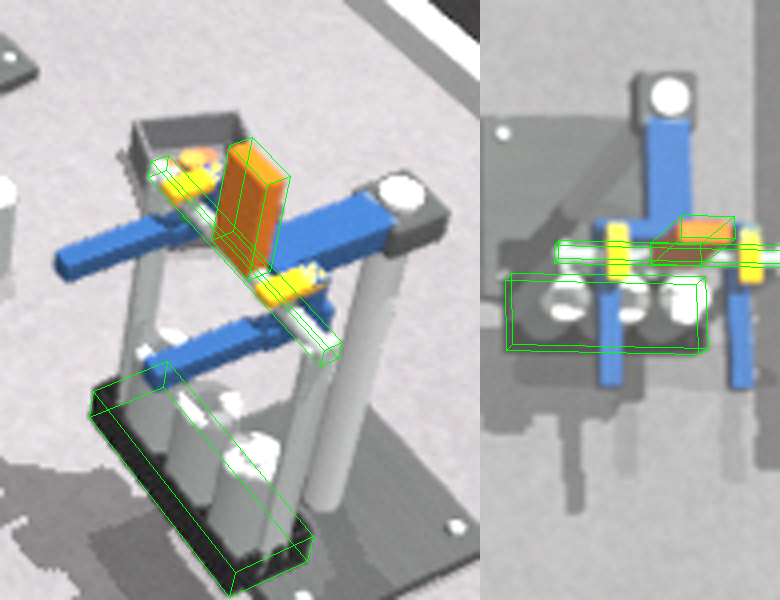

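View pics/side14.png

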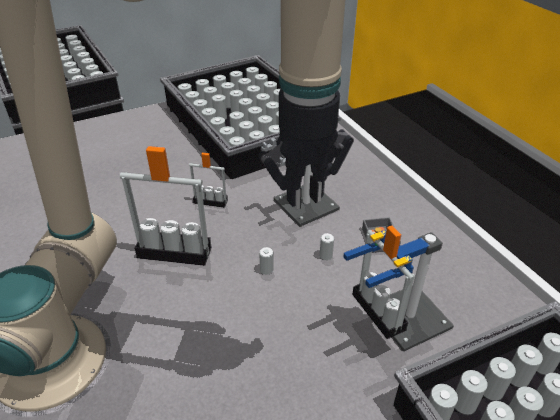

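The carrier hangs level under both keepers and matches the overlay. Loose cells at (266,260) and (326,246) and the tray at (380,228) are where they were. Settle briefly, then hand in.

Emit:
drive_tool(steps=[[0, 0, 0, 0, -0.4], [0, 0, 0, 0, -0.4], [0, 0, 0, 0, -0.4], [0, 0, 0, 0, -0.4], [0, 0, 0, 0, -0.4]])

```text
clock: 19.45
position: [0.4264, -0.2401, 0.3936]
ee_rot: [-0.0, 1.0, -0.008, 0.001]
contact_force: [0.5, -0.0, -0.3]
width: 0.0258
```

Run:
```python
from h import *
a=cv2.imread('pics/side14.png');b=manip.get_image('side')
print(cv2.absdiff(a,b)[200:340,330:450].mean(), manip.get_state()['contact_force'].round(2))
print(manip.sign_off())
```

```text
1.264920634920635 [ 0.34  0.03 -0.59]
the job is handed in; nothing more can be done
None
```

The middle-sized carrier is now hanging on the blue hook, released and at rest. I handed the job in at about 19.5 s; no verdict was reported.

**What I did:** I gripped the orange plate, lifted the carrier off the grey hook and drew it out to the front. I carried it level to the blue hook and lowered it until I felt it touch. The blue arms' flat top came out at about 235 mm by touch, against 232 mm by sight. I slid the bar under the keepers to the end stop, where I felt about 6 N, let it sink 4.0 mm into the dip and let go.

**Last checks:**
- **Seating:** the carrier overlay matches both camera views. It is about 4 mm from the nominal seat along the arms and 1 mm sideways, upright and parallel to the stand.
- **At rest:** pictures taken about 0.5 s apart show no visible change, and the force on the tool is about zero.
- **Loose things:** by eye, the two cells and the small tray have not moved.
- **Force on the hooks:** the readings I took stayed at about 8 N or less. I read the force only at the end of each move.

**What disagreed or is not confirmed:**
- **Finger height:** in the pictures the fingertips sit about 26 mm higher than the reported tool position says. I set the grip depth by the picture and re-gripped once, about 13 mm lower.
- **Seat pin:** I did not see the pin itself. That it is pressed is inferred from the 4 mm sink and the carrier's weight of about 5.5 N.

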